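# Release one disc-cutter clamp and wait over the other with the key

## Robot

A 6-joint arm with a two-finger parallel gripper is mounted at the origin on the work surface. World frame = base frame: x ahead of the robot, y to its left, z up, the work surface at z = 0. Lengths are in mm, angles in rad, forces in N, time in s.
With the tool pointing down it reaches from about 400 to 925 mm from the base axis. Payload 12.5 kg.
Tool frame: the origin (TCP) lies midway between the tips of the shut fingers; the grasp point (between the pads) lies 19 mm behind it (env.pinch_z is the z of the grasp point in the tool frame, in mm); z points along the fingers, y is the line along which they close (so a half turn about z gives the same grasp; the last joint's range is limited). The gripper opens to 95 mm and grips with 3 to 60 N. Pads are 20 mm wide; open, the fingers measure 119 mm over their backs; the gripper's body (75 mm by 180 mm) begins 59 mm behind the grasp point.
Start: joints at [1.152, 0.491, 1.559, -0, 1.092, -0.106], TCP at [192.311, 594.696, 214.661] pointing down, gripper open.
Joint ranges: [-3.1, 3.1], [-0.84, 2.19], [0.05, 2.79], [-1.13, 4.28], [0.06, 2.93], [-2.69, 2.69]. Speed limits (rad/s): [2.22, 2.22, 2.79, 3.14, 3.14, 3.14].

## Interface

Orientations are given as [roll, pitch, yaw] about the fixed x, y, z axes, in that order (R = Rz(yaw) Ry(pitch) Rx(roll)).
In Python, from cell import env, eyes gives the robot as it stands.
- The arm moves only by the shell command python3 -m inch 'ROWS'. ROWS is JSON, a list of rows, each a list of 3 entries, a list of its own where there are three numbers: the shift along the tool's x, y, z in units of 60 mm (1.0 is 60 mm), then the turn about the tool's z in units of 5 degrees (1.0 is 5 degrees), then the closure, from -1 (fully open) to 1 (shut). In form: [[[tx, ty, tz], turn, claw], ...]. A call has exactly 10 rows; each row shifts and turns the commanded pose from where the row before left it, along the tool's axes as they then stand; what a row does not reach is not made up. A row lasts 1/8 s, in which the tool goes at most 62.5 mm and 10.7 degrees, less where a joint would pass 70% of its speed; a pose out of reach is approached as far as the arm can. A call is refused whole if a number of a shift passes 1 or a number of a turn 1, either way. A call with a gripper value outside its range is refused whole. The fingers move at their own pace and stop on an object; the grip force is fixed at half the most. Time passes only in rows, so rows that do not move let the fingers close, or fill a call up. It gives the time, the measured TCP pose, the force, the opening and the grip force at its end, in the units of the state.
- env.state(): the state, without advancing time (a new reading comes with each control period).
- eyes.read_camera(name): name is "scene" or "top" or "wrist"; returns a dict with "pixels" (400x640x3 uint8, red, green, blue), "fx", "fy", "cx", "cy" (pixels), "extrinsics" (4x4, takes a point from world to camera coordinates). Camera axes: x right, y down, z forward; pixel columns grow to the right and rows downward; lengths in mm; the calibration is good to about 2 mm. The wrist camera is an equidistant fisheye: a pixel r from the principal point sees the ray r / f radians off the axis. A picture is of the moment at which its call begins. There is no depth.
- env.job_done(): hands the job in; it is judged then, once.
Trained networks look in a picture, given as the dict that the camera call returned (one of the last four; its "shot" number tells which), for a name from the list of things; names that differ only in an ending like _2 or _b are one class to them, and where a whole thing is asked for, a point or a joint stands for the part that bears it (a point fixed in the world has none). Each returns a list of dicts, best first, with "score" (0 to 1); they miss things now and then, are a little off and sometimes report something else, mostly with a low value. They report only what shows in the picture. A call takes as long as a camera call. They do not tell look-alikes from the thing itself.
- eyes.boxes_of(name, picture): "centre" ([row, column] in pixels, amid what is visible of it).
- eyes.cut_out(name, picture): "mask" (400x640 bool, what is visible of it) and "centre" ([row, column] in pixels, amid what is visible of it).
- eyes.spot_point(name, picture): "centre" ([row, column] in pixels: a listed point, or the origin of a listed thing).
The state is a dict: "t": time; "joints": joint angles; "qvel": joint speeds; "tau": joint torques, N m; "eef_pos": TCP position; "tcp_rot": TCP orientation; "ft_force": force on the tool from outside, world axes, zero at the start; "moment": the same for the moment, N m; "opening": opening from 0.0 (shut) to 1.0 (fully open); "grip_force": force on a finger pad.
Only numpy, scipy, OpenCV 4.12 (cv2) and the standard library are available. Lean on these libraries where they do the work, as an engineer would, in place of code of your own. Each camera call takes 0.05 s, during which the arm holds its last target. There are 200 camera calls.

## Task

The sheet in the disc cutter has to come out: lift the T-handled key from its wooden stand, push it into the square socket of the clamp screw with the four-lobed head and turn that screw anticlockwise, seen from above, until it stops (a bit less than a quarter turn). Then raise the key, carry it over the tops of the standing punches without touching them, and finish holding it upright about 8 mm above the socket of the round-headed screw, centred and with its square in line with that socket so that it would drop straight in, but not touching. Leave the round-headed screw unturned and everything else on the bench where it is; the program ends with the key still held there in the gripper.

Things in the scene. Friction and masses are not known exactly. Their poses are not given: they have to be found in the camera images.
- key: T-handled steel key, 113 mm tall, 0.2 kg, upright in the stand (lift it 45 mm). Origin: centre of the tip's end; z up the shank. Lowest 26 mm: a 12 mm square, sides along x and y; above, a round 12 mm shank; on top a level crossbar along x, 80 mm long, 16 mm wide (y), 97 to 113 mm above the tip. Grip the bar at its middle from above, fingers closing along y
- stand: wooden block 75 x 75 x 55 mm, fixed to the bench; origin under its centre. The key stands in a square hole 40 mm deep in the middle of its top, its tip 15 mm above the bench, square to the block (give or take the play in the hole)
- cutter: disc cutter, fixed: steel, 90 mm (x) by 250 mm (y), a drilled guide plate between two clamp blocks, tops 50 mm above the bench; origin under its centre. Three punches stand on its y axis at y = -45, 0 and +45 mm, the two clamp screws at y = -95 and +95 mm, either one at either end. A thin copper sheet sticks out at -x
- lobed_socket (a point): centre of the socket mouth (top face, 72 mm above the bench) of the screw with the four-lobed brass head, 58 mm over the lobes, which lie on its x and y axes. Turns with the screw; z up; x, y along the socket's sides. Socket: 13.6 mm square, 18 mm deep, mouth countersunk 4 mm at 45 degrees to 21.6 mm; put the key in at least 10 mm; it then has about 7 degrees of play
- round_socket (a point): the same point of the other clamp screw, with a plain round brass head 50 mm in diameter, top 72 mm above the bench; same socket; x and y lie along the sides of the socket
- lobed_screw (a joint): angle of the four-lobed screw, rad, growing anticlockwise seen from above; starts between 0 and 0.25, hard stop at 1.45; it turns about the vertical against some 0.1 N m of friction and stays where it is left
- round_screw (a joint): angle of the round-headed screw, rad, same sense, starts at 0; it is to stay there
- punch_s: steel punch, 14 mm thick, 70 mm long, loose and upright in the guide plate, top 100 mm above the bench; origin at the centre of its foot, 30 mm above the bench
- punch_m: steel punch, 20 mm thick, 80 mm long, top 110 mm above the bench; origin likewise
- punch_l: steel punch, 26 mm thick, 88 mm long, top 118 mm above the bench; origin likewise
- jar: bystander: amber jar 48 mm wide, 60 mm high; origin under its centre
- hammer: bystander: small hammer 220 mm long, lying along its x; origin under its middle
- pliers: bystander: pliers about 130 mm long, lying along their x
- mandrel: bystander: tapered ring mandrel 260 mm long, 24 mm thick, lying along its x
- brush: bystander: brush 170 mm long, lying along its x
- file_pot: bystander: copper pot 72 mm wide with files standing in it, about 175 mm high
Things that resemble listed ones, but are neither listed nor needed, are in the scene too. Of the things that look like the key, the smallest one is meant.

How it is judged (in metres and radians):
On the way, in this order (a step that is already met when the one before it is completed fails the run):
1. the key's tip is at least 9 mm down in the socket of the four-lobed screw, before that screw has been turned (horizontal distance between key and lobed_socket below 0.003 m and z of key in the frame of lobed_socket below -0.009 m and value of joint lobed_screw below 0.6 rad), for 0.1 s.
2. with the key in it, the four-lobed screw has been turned anticlockwise to its stop (past 1.15 rad; the stop is at 1.45) (horizontal distance between key and lobed_socket below 0.003 m and z of key in the frame of lobed_socket below -0.009 m and value of joint lobed_screw above 1.15 rad), for 0.1 s.
3. the key crosses the row of punches (within 50 mm of the cutter's middle plane) with its tip higher than their tops (over 120 mm above the bench) (y of key in the frame of cutter between -0.05 and 0.05 m and x of key in the frame of cutter between -0.12 and 0.12 m and height (world z) of key above 0.12 m), for 0.04 s.
At the end, for the whole second after the job is handed in: Key held still by the fingers alone, upright (0.1 rad), tip 3 to 16 mm above the round screw's socket mouth, within 5 mm of its centre and 0.2 rad of its square (any of four ways); lobed screw past 1.15 rad, round one under 0.1 rad; punches upright (horizontal distance between key and round_socket below 0.005 m and z of key in the frame of round_socket between 0.003 and 0.016 m and angle between key's own z axis and vertical below 0.1 rad and (angle between the x axis of key and the x axis of round_socket, either way round below 0.2 rad or angle between the x axis of key and the y axis of round_socket, either way round below 0.2 rad) and contact force between key and the fingers above 0.8 N and contact force between key and cutter below 0.2 N and linear speed of key below 0.02 m/s and value of joint lobed_screw above 1.15 rad and value of joint round_screw below 0.1 rad and angle between each of punch_s, punch_m, punch_l's own z axis and vertical below 0.15 rad); the arm keeps its last pose, push and grip.
It fails at once if the key strikes or presses a punch (over 1 N) (contact force between key and punch_s above 1 N or contact force between key and punch_m above 1 N or contact force between key and punch_l above 1 N).
It fails at once if a punch is pushed over or pulled out (moved over 10 mm) (distance of any of punch_s, punch_m, punch_l from where it was at the start of the episode above 0.01 m).
It fails at once if the round-headed screw is turned (over 0.2 rad) (value of joint round_screw above 0.2 rad).
It fails at once if a bystander is moved over 20 mm (distance of any of jar, hammer, pliers, mandrel, brush, file_pot from where it was at the start of the episode above 0.02 m).
It also fails if it takes over 59 s, if anything falls off the work surface, if the arm or the gripper's body presses on something with over 40 N, if the wrist force passes 120 N, or if a joint passes its speed limit or range.

## Working session

There is one attempt and no reset: what is moved stays moved. The work goes in short steps, Python scripts to look and compute and a shell command to move; the robot and the scene stay as the last step left them, time stands still between calls to the robot, and variables do not carry over. Pictures are saved under pics/ and viewed, at most 11 in all, crops included, and the job is handed in when it is done.

```bash
ls; mkdir -p pics; cat > h.py <<'E'
import numpy as np, cv2
from cell import env, eyes
def ray(p,uv):
    E=np.array(p["extrinsics"]);R,t=E[:3,:3],E[:3,3]
    d=np.array([(uv[0]-p["cx"])/p["fx"],(uv[1]-p["cy"])/p["fy"],1.0])
    return -R.T@t, R.T@d
def rayf(p,uv):
    E=np.array(p["extrinsics"]);R,t=E[:3,:3],E[:3,3]
    a=np.array([(uv[0]-p["cx"])/p["fx"],(uv[1]-p["cy"])/p["fy"]]);r=np.hypot(*a)+1e-12
    return -R.T@t, R.T@np.array([*(a/r*np.sin(r)),np.cos(r)])
def atz(p,uv,z,f=False):
    o,d=(rayf if f else ray)(p,uv); return (o+d*(z-o[2])/d[2])[:2]
def proj(p,P,f=False):
    E=np.array(p["extrinsics"]);c=E[:3,:3]@np.array(P,float)+E[:3,3]
    if f:
        th=np.arctan2(np.hypot(c[0],c[1]),c[2]);n=c[:2]/(np.hypot(c[0],c[1])+1e-9)*th
    else: n=c[:2]/c[2]
    return np.array([p["fx"]*n[0]+p["cx"],p["fy"]*n[1]+p["cy"]])
def save(n,im): cv2.imwrite(f"pics/{n}.png",np.ascontiguousarray(im[:,:,::-1]))
E
python3 - <<'E'
from h import *
print(env.state()["tcp_rot"],env.pinch_z)
for c in("top","scene"):
    p=eyes.read_camera(c); save(c,p["pixels"])
    E=np.array(p["extrinsics"]);print(c,p["fx"],(-E[:3,:3].T@E[:3,3]).round())
    for n in("key","stand","cutter","lobed_socket","round_socket","punch_s","punch_m","punch_l"):
        z={"key":15,"stand":0,"cutter":0,"lobed_socket":72,"round_socket":72}.get(n,30)
        print(n,[(np.round(d["centre"],1).tolist(),round(d["score"],2),atz(p,d["centre"][::-1],z).round(1).tolist()) for d in eyes.spot_point(n,p)][:4])
    print("keybox",[(np.round(d["centre"]),round(d["score"],2)) for d in eyes.boxes_of("key",p)])
E
```

```text
pics
[-3.14046375e+00 -1.03380529e-04  2.82880887e+00] -18.8
top 451.1736319496715 [ 395.  -15. 1140.]
key [([267.2, 438.9], 0.74, [397.5, -319.0]), ([209.4, 426.3], 0.57, [541.3, -291.9]), ([237.7, 486.3], 0.56, [471.1, -440.1])]
stand [([209.1, 426.8], 0.73, [544.0, -296.9])]
cutter [([210.5, 304.1], 0.58, [538.1, 16.2])]
lobed_socket [([214.8, 346.5], 0.56, [519.5, -86.9]), ([134.4, 205.6], 0.39, [714.5, 256.8])]
round_socket [([202.8, 265.2], 0.93, [546.9, 107.3]), ([132.4, 209.2], 0.41, [719.6, 248.2])]
punch_s [([207.6, 289.3], 0.46, [541.3, 52.1]), ([211.6, 305.4], 0.45, [531.6, 12.1]), ([213.7, 323.8], 0.44, [526.7, -33.5])]
punch_m [([207.6, 289.3], 0.46, [541.3, 52.1]), ([211.6, 305.4], 0.45, [531.6, 12.1]), ([213.7, 323.8], 0.44, [526.7, -33.5])]
punch_l [([207.6, 289.3], 0.46, [541.3, 52.1]), ([211.6, 305.4], 0.45, [531.6, 12.1]), ([213.7, 323.8], 0.44, [526.7, -33.5])]
keybox [(array([267., 456.]), 0.9), (array([294., 248.]), 0.71), (array([205., 438.]), 0.65), (array([203., 287.]), 0.58), (array([235., 504.]), 0.55)]
scene 436.94324191396527 [1044. -516.  897.]
key [([2
[... 333 characters left out ...]
528.0, -82.8])]
round_socket [([167.6, 363.7], 0.64, [547.0, 108.1]), ([348.7, 268.5], 0.61, [736.6, -376.7])]
punch_s [([188.8, 348.0], 0.52, [543.7, 53.4]), ([201.9, 320.2], 0.5, [523.2, -29.1]), ([196.6, 334.0], 0.44, [536.1, 8.4]), ([142.6, 328.3], 0.39, [381.7, 143.1])]
punch_m [([188.8, 348.0], 0.52, [543.7, 53.4]), ([201.9, 320.2], 0.5, [523.2, -29.1]), ([196.6, 334.0], 0.44, [536.1, 8.4]), ([142.6, 328.3], 0.39, [381.7, 143.1])]
punch_l [([188.8, 348.0], 0.52, [543.7, 53.4]), ([201.9, 320.2], 0.5, [523.2, -29.1]), ([196.6, 334.0], 0.44, [536.1, 8.4]), ([142.6, 328.3], 0.39, [381.7, 143.1])]
keybox [(array([251., 238.]), 0.96), (array([270., 161.]), 0.67), (array([221., 190.]), 0.63)]
```

View pics/top.png

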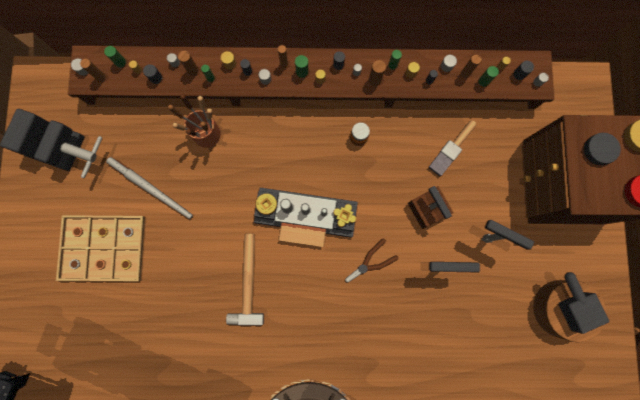

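View pics/scene.png

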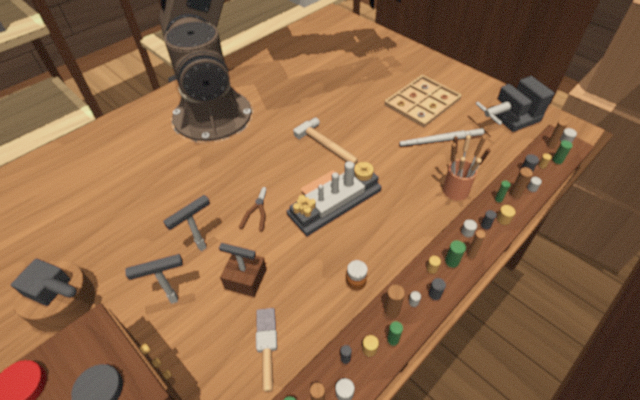

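The top view shows three T-keys: one in the wooden stand at (row 205, col 438), and two larger ones standing free at (267, 456) and (235, 508). The scene view shows the same three at (251,238), (215,188) and (270,155). By the description I pick the smallest, the one in the stand. The lobed head is at top-view (215,346) and the round head at (203,265).

```bash
python3 - <<'E'
from h import *
p=eyes.read_camera("top"); q=eyes.read_camera("scene")
a=cv2.resize(p["pixels"][165:265,380:480],(400,400),interpolation=3);b=cv2.resize(q["pixels"][200:300,190:290],(400,400),interpolation=3)
save("key",np.hstack([a,b]))
for n in("key","stand","cutter"):
  for d in eyes.cut_out(n,p):
    c=d["centre"]
    m=np.array(d["mask"]);ys,xs=np.nonzero(m)
    z={"key":128,"stand":55,"cutter":50}[n]
    W=np.array([atz(p,(x,y),z) for x,y in zip(xs,ys)],np.float32)
    r=cv2.minAreaRect(W);print(n,np.round(c),round(d["score"],2),np.round(r[0],1),np.round(r[1],1),round(r[2],1))
E
```

```text
key [267. 454.] 0.93 [ 399.  -321.2] [ 24.2 113.7] 0.4
key [205. 435.] 0.85 [ 540.2 -287.7] [79.6 34.1] 29.9
key [234. 501.] 0.84 [ 470.3 -444.6] [115.4  50.8] 81.8
stand [209. 426.] 0.63 [ 541.  -290.2] [74.4 86.7] 26.6
cutter [218. 306.] 0.62 [512.4  15.7] [244.1 122.6] 82.2
cutter [216. 344.] 0.53 [519.9 -80.9] [45.  44.9] 20.0
```

View pics/key.png

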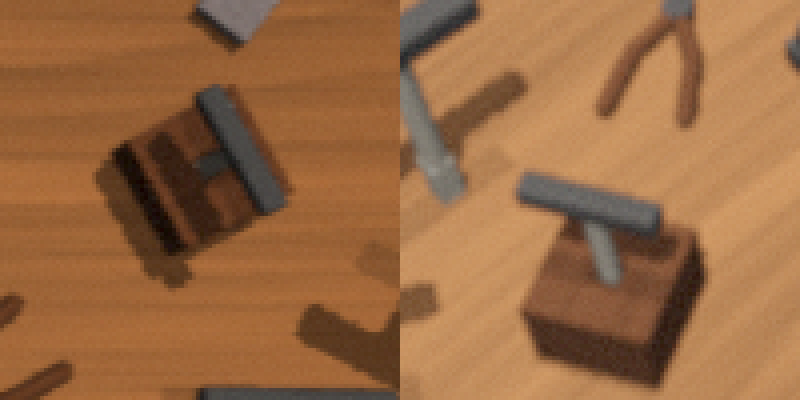

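The crop shows the small key in the stand: the bar runs from crop (205,95) to (270,205), about 30° from world x, and the shank is centred in the block. That confirms the choice. I'll move over the cutter first for a wrist view.

```bash
cat >> h.py <<'E'
def pose():
    s=env.state(); return np.array(s["eef_pos"],float), float(s["tcp_rot"][2])
def plan(target,yaw,n,P=None,Y=None,nd=2):
    """rows (tool units) for straight line to target/yaw(deg) in n rows; total turn must fit n*5deg"""
    p0,y0=pose(); P=p0 if P is None else np.array(P,float); Y=y0 if Y is None else np.radians(Y)
    T=np.array(target,float); dy=(np.radians(yaw)-Y+np.pi)%(2*np.pi)-np.pi
    rows=[];P0=P.copy();Y0=Y
    for i in range(1,n+1):
        d=P0+(T-P0)*i/n-P; c,s=np.cos(Y),np.sin(Y)
        t=np.round(np.array([c*d[0]+s*d[1], s*d[0]-c*d[1], -d[2]])/60,nd)
        tu=round(float(-np.degrees(Y0+dy*i/n-Y)/5),nd)
        P=P+60*np.array([c*t[0]+s*t[1], s*t[0]-c*t[1], -t[2]]); Y-=np.radians(5*tu)
        rows.append([t.tolist(),tu])
    print(rows,"end",P.round(1),round(np.degrees(Y),1)); return P,np.degrees(Y)
E
python3 - <<'E'
from h import *
P,Y=plan([480,150,215],112,10)
P,Y=plan([520,-150,225],62,10,P,Y)
E
```

```text
[[[-0.68, -0.56, -0.0], 1.0], [[-0.73, -0.49, -0.0], 1.0], [[-0.78, -0.43, -0.0], 1.0], [[-0.8, -0.37, -0.0], 1.01], [[-0.83, -0.28, -0.0], 1.0], [[-0.86, -0.22, -0.0], 1.0], [[-0.87, -0.14, -0.0], 1.0], [[-0.88, -0.06, -0.0], 1.0], [[-0.89, 0.01, -0.01], 1.0], [[-0.87, 0.09, 0.0], 1.01]] end [479.9 150.2 215.2] 112.0
[[[-0.49, -0.13, -0.02], 1.0], [[-0.5, -0.08, -0.01], 1.0], [[-0.5, -0.04, -0.02], 1.0], [[-0.5, 0.01, -0.02], 1.0], [[-0.51, 0.05, -0.01], 1.0], [[-0.49, 0.09, -0.02], 1.0], [[-0.49, 0.14, -0.01], 1.0], [[-0.47, 0.18, -0.02], 1.0], [[-0.46, 0.21, -0.02], 1.0], [[-0.43, 0.26, -0.01], 1.0]] end [ 519.9 -150.   224.8] 62.0
```

```bash
python3 -m inch '[[[-0.68,-0.56,0],1,-1],[[-0.73,-0.49,0],1,-1],[[-0.78,-0.43,0],1,-1],[[-0.8,-0.37,0],1,-1],[[-0.83,-0.28,0],1,-1],[[-0.86,-0.22,0],1,-1],[[-0.87,-0.14,0],1,-1],[[-0.88,-0.06,0],1,-1],[[-0.89,0.01,0],1,-1],[[-0.87,0.09,0],1,-1]]'
python3 - <<'E'
from h import *
w=eyes.read_camera("wrist"); save("w1",w["pixels"])
E=np.array(w["extrinsics"]);print(w["fx"],-E[:3,:3].T@E[:3,3])
for n in("lobed_socket","round_socket","cutter","punch_l"):
  print(n,[(np.round(d["centre"],1).tolist(),round(d["score"],2),atz(w,d["centre"][::-1],72 if "so" in n else 30,True).round(1).tolist()) for d in eyes.spot_point(n,w)][:3])
plan([545,-280,225],52,10)
E
```

```text
t: 2.5
eef_pos: [480.9, 148.7, 214.9]
tcp_rot: [3.141, 0.0, 1.953]
ft_force: [0.7, 1.3, -0.1]
opening: 1.0
grip_force: 0.0
309.70691628693146 [454.18143705 213.71811606 385.2880454 ]
lobed_socket []
round_socket [([247.0, 359.5], 0.85, [545.3, 108.9])]
cutter [([279.6, 316.1], 0.76, [524.3, 32.1])]
punch_l [([264.4, 334.0], 0.8, [537.2, 61.0]), ([293.2, 317.9], 0.58, [534.2, 13.7])]
[[[-0.71, -0.17, -0.02], 1.2], [[-0.72, -0.09, -0.01], 1.2], [[-0.72, -0.02, -0.02], 1.2], [[-0.72, 0.05, -0.02], 1.21], [[-0.72, 0.14, -0.02], 1.2], [[-0.69, 0.21, -0.01], 1.2], [[-0.67, 0.27, -0.02], 1.2], [[-0.64, 0.35, -0.02], 1.2], [[-0.6, 0.41, -0.02], 1.2], [[-0.55, 0.48, -0.01], 1.21]] end [ 545.1 -280.2  224.8] 52.0
```

View pics/w1.png

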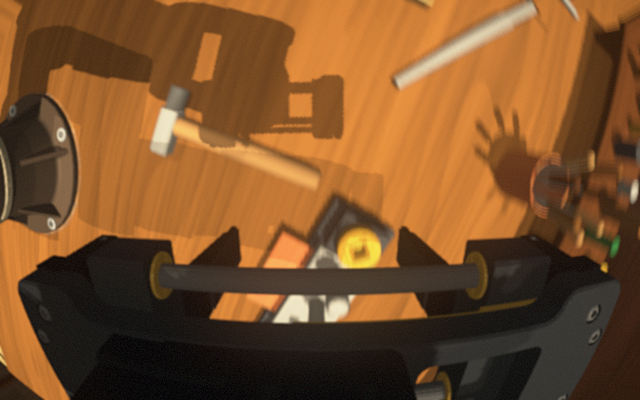

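Wrist view: the round brass head is at (247,360) with its square socket visible, and the gripper hides the rest of the cutter. The camera sits about 70 mm on the tool's +x side. Next I'll go to a spot where it looks down on the key.

```bash
python3 - <<'E'
from h import *
P,Y=plan([500,-150,250],63,10)
P,Y=plan([468,-341,250],30,10,P,Y)
E
```

```text
[[[-0.48, -0.16, -0.06], 0.98], [[-0.48, -0.11, -0.06], 0.98], [[-0.5, -0.08, -0.06], 0.98], [[-0.5, -0.03, -0.06], 0.99], [[-0.5, 0.02, -0.06], 0.98], [[-0.5, 0.05, -0.05], 0.98], [[-0.5, 0.1, -0.06], 0.98], [[-0.48, 0.14, -0.06], 0.98], [[-0.47, 0.18, -0.06], 0.98], [[-0.45, 0.22, -0.06], 0.99]] end [ 500.1 -150.2  250. ] 63.0
[[[-0.31, 0.1, -0.0], 0.66], [[-0.3, 0.11, -0.0], 0.66], [[-0.29, 0.13, -0.0], 0.66], [[-0.29, 0.15, -0.0], 0.66], [[-0.28, 0.17, -0.0], 0.66], [[-0.27, 0.18, -0.0], 0.66], [[-0.25, 0.19, -0.0], 0.66], [[-0.25, 0.21, -0.0], 0.66], [[-0.23, 0.22, -0.0], 0.66], [[-0.22, 0.24, -0.0], 0.66]] end [ 467.9 -341.   250. ] 30.0
```

```bash
python3 -m inch '[[[-0.48,-0.16,-0.06],0.98,-1],[[-0.48,-0.11,-0.06],0.98,-1],[[-0.5,-0.08,-0.06],0.98,-1],[[-0.5,-0.03,-0.06],0.99,-1],[[-0.5,0.02,-0.06],0.98,-1],[[-0.5,0.05,-0.05],0.98,-1],[[-0.5,0.1,-0.06],0.98,-1],[[-0.48,0.14,-0.06],0.98,-1],[[-0.47,0.18,-0.06],0.98,-1],[[-0.45,0.22,-0.06],0.99,-1]]'
cat > look.py <<'E'
from h import *
import sys
# rectified top-down patch on plane z around (x,y): up = +x, left = +y
def ortho(w,x,y,z,half,n=400):
    g=np.linspace(half,-half,n); mp=np.array([[proj(w,[x+a,y+b,z],True) for b in g] for a in g],np.float32)
    return cv2.remap(w["pixels"],mp,None,1)
E
python3 - <<'E'
from look import *
for k in range(2):
  w=eyes.read_camera("wrist")
  for n in("lobed_socket","round_socket","punch_l"):
    print(n,[(np.round(d["centre"],1).tolist(),round(d["score"],2),atz(w,d["centre"][::-1],72 if "so" in n else 30,True).round(1).tolist()) for d in eyes.spot_point(n,w)][:3])
save("lob",np.hstack([ortho(w,524,-86,72,40),cv2.resize(w["pixels"],(640,400))[:,120:520]]))
E
```

```text
t: 4.0
eef_pos: [500.5, -149.7, 250.3]
tcp_rot: [3.142, -0.0, 1.099]
ft_force: [0.3, -0.1, 0.6]
opening: 1.001
grip_force: 0.0
lobed_socket [([127.8, 309.0], 0.86, [520.8, -85.8]), ([238.5, 490.6], 0.56, [675.5, -317.8])]
round_socket []
punch_l [([56.3, 283.3], 0.82, [532.9, 11.3]), ([89.1, 295.5], 0.51, [527.0, -34.1])]
lobed_socket [([126.2, 305.3], 0.83, [517.6, -81.7])]
round_socket [([252.1, 392.8], 0.32, [544.7, -265.6])]
punch_l [([24.2, 272.4], 0.88, [539.6, 58.1]), ([53.9, 281.4], 0.75, [531.6, 15.8]), ([88.8, 296.5], 0.61, [527.8, -33.8])]
```

View pics/lob.png

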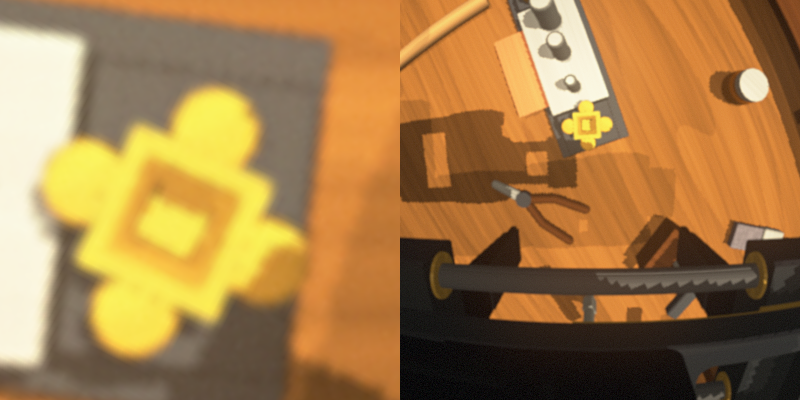

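```bash
python3 -m inch '[[[-0.31,0.1,0],0.66,-1],[[-0.3,0.11,0],0.66,-1],[[-0.29,0.13,0],0.66,-1],[[-0.29,0.15,0],0.66,-1],[[-0.28,0.17,0],0.66,-1],[[-0.27,0.18,0],0.66,-1],[[-0.25,0.19,0],0.66,-1],[[-0.25,0.21,0],0.66,-1],[[-0.23,0.22,0],0.66,-1],[[-0.22,0.24,0],0.66,-1]]'
python3 - <<'E'
from look import *
w=eyes.read_camera("wrist")
for n in("key","stand"):
  for d in eyes.cut_out(n,w)[:3]:
    ys,xs=np.nonzero(d["mask"]); z=128 if n=="key" else 55
    W=np.array([atz(w,(x,y),z,True) for x,y in zip(xs,ys)],np.float32);r=cv2.minAreaRect(W)
    print(n,round(d["score"],2),np.round(d["centre"]),np.round(r[0],1),np.round(r[1],1),round(r[2],1))
  print([(np.round(d["centre"],1).tolist(),round(d["score"],2),atz(w,d["centre"][::-1],15 if n=="key" else 0,True).round(1).tolist()) for d in eyes.spot_point(n,w)][:3])
save("k2",np.hstack([ortho(w,546,-294,128,60),ortho(w,546,-294,55,60)]))
E
```

```text
t: 5.65
eef_pos: [468.0, -342.4, 250.0]
tcp_rot: [-3.142, -0.0, 0.519]
ft_force: [0.1, -1.2, -0.6]
opening: 1.001
grip_force: 0.0
key 0.85 [237. 264.] [ 396.7 -310.9] [ 74.  100.9] 38.9
key 0.69 [217. 386.] [ 482.3 -419.8] [55.  24.2] 63.6
[([104.8, 317.8], 0.87, [550.2, -294.1]), ([209.2, 380.6], 0.82, [471.9, -438.5]), ([207.7, 280.5], 0.65, [405.6, -318.1])]
stand 0.8 [106. 324.] [ 544.4 -295.8] [76.1 75.9] 29.2
[([112.1, 315.1], 0.83, [540.6, -295.4])]
```

View pics/k2.png

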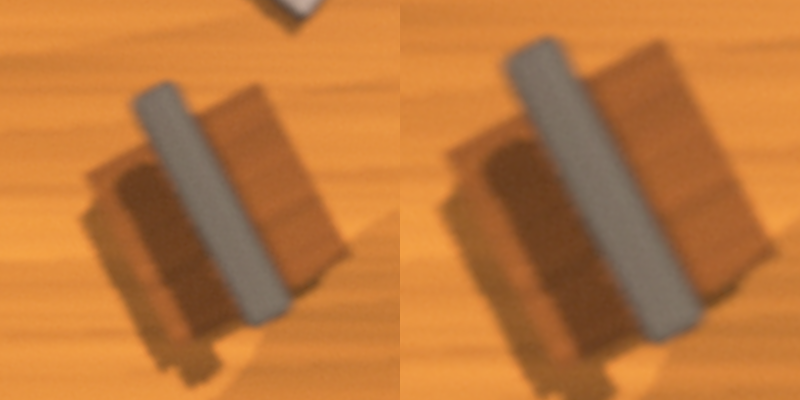

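The lobed head's ortho patch shows a square hub with its socket at crop (176,220), so the centre is about (520,-81). Its sides lie at about -24° (mod 90). The key patch shows the bar centred at (213,204), so about (544.5,-297), with a yaw of about 27.5° that matches the stand's edges.

```bash
python3 - <<'E'
from h import *
P,Y=plan([544.5,-297,230],27.5,4)
P,Y=plan([544.5,-297,101],27.5,6,P,Y)
E
```

```text
[[[0.37, 0.0, 0.08], 0.13], [[0.36, -0.0, 0.09], 0.12], [[0.37, -0.01, 0.08], 0.13], [[0.37, -0.01, 0.08], 0.12]] end [ 544.7 -297.1  230.1] 27.5
[[[-0.0, -0.0, 0.36], 0.0], [[-0.0, -0.0, 0.36], 0.0], [[-0.0, -0.0, 0.36], 0.0], [[-0.0, -0.0, 0.35], 0.0], [[-0.0, -0.0, 0.36], 0.0], [[-0.0, -0.0, 0.36], 0.0]] end [ 544.7 -297.1  101.1] 27.5
```

```bash
python3 -m inch '[[[0.37,0,0.08],0.13,-1],[[0.36,0,0.09],0.12,-1],[[0.37,-0.01,0.08],0.13,-1],[[0.37,-0.01,0.08],0.12,-1],[[0,0,0.36],0,-1],[[0,0,0.36],0,-1],[[0,0,0.36],0,-1],[[0,0,0.35],0,-1],[[0,0,0.36],0,-1],[[0,0,0.36],0,-1]]'
python3 -m inch '[[[0,0,0],0,0.3],[[0,0,0],0,0.6],[[0,0,0],0,1],[[0,0,0],0,1],[[0,0,0],0,1],[[0,0,0],0,1],[[0,0,0],0,1],[[0,0,0],0,1],[[0,0,0],0,1],[[0,0,0],0,1]]'
```

```text
t: 7.15
eef_pos: [545.0, -296.5, 100.7]
tcp_rot: [3.142, -0.0, 0.481]
ft_force: [-0.3, -0.1, -0.1]
opening: 1.0
grip_force: 0.0
t: 8.4
eef_pos: [544.7, -297.3, 101.2]
tcp_rot: [-3.141, -0.0, 0.48]
ft_force: [-0.7, -0.5, -0.8]
opening: 0.169
grip_force: 30.0
```

```bash
python3 -m inch '[[[0,0,-0.1],0,1],[[0,0,-0.15],0,1],[[0,0,-0.2],0,1],[[0,0,-0.2],0,1],[[0,0,-0.2],0,1],[[0,0,-0.2],0,1],[[0,0,-0.2],0,1],[[0,0,-0.2],0,1],[[0,0,-0.2],0,1],[[0,0,-0.1],0,1]]'
python3 - <<'E'
from look import *
S=env.state();T=np.array(S["eef_pos"]);yw=S["tcp_rot"][2];print(T,S["ft_force"],S["opening"])
for c in("top","scene","wrist"):
  p=eyes.read_camera(c); f=c=="wrist"
  z=T[2]-86
  print(c,[(np.round(d["centre"],1).tolist(),round(d["score"],2),atz(p,d["centre"][::-1],z,f).round(1).tolist()) for d in eyes.spot_point("key",p)][:3])
  print("expect",proj(p,[T[0],T[1],z],f)[::-1].round(1))
  if c=="scene": o=p
u,v=proj(o,[T[0],T[1],T[2]-30]).astype(int)
save("held",cv2.resize(o["pixels"][v-60:v+60,u-80:u+80],(800,600),interpolation=3)); print(u,v)
P,Y=plan([520,-81,201],-24,11)
E
```

```text
t: 9.65
eef_pos: [544.9, -297.4, 207.1]
tcp_rot: [3.141, -0.0, 0.48]
ft_force: [-0.0, 0.9, -2.9]
opening: 0.165
grip_force: 30.0
[ 544.87493399 -297.44922868  207.08465862] [-0.01006836  0.92783712 -2.89598029] 0.16513395218699342
top []
expect [202.  439.9]
scene [([299.7, 173.8], 0.89, [549.9, -451.6]), ([251.0, 203.0], 0.73, [496.9, -346.8]), ([250.5, 238.0], 0.6, [548.6, -294.4])]
expect [250.3 235.7]
wrist [([104.9, 126.8], 0.62, [548.8, -93.8]), ([204.1, 316.2], 0.59, [545.7, -294.1])]
expect [206.7 319.2]
230 235
[[[0.12, -0.31, 0.01], 0.94], [[0.09, -0.31, 0.0], 0.93], [[0.07, -0.33, 0.01], 0.94], [[0.04, -0.32, 0.01], 0.93], [[0.01, -0.33, 0.01], 0.94], [[-0.01, -0.33, 0.0], 0.94], [[-0.05, -0.33, 0.01], 0.93], [[-0.06, -0.32, 0.01], 0.94], [[-0.1, -0.32, 0.0], 0.93], [[-0.12, -0.31, 0.01], 0.94], [[-0.14, -0.29, 0.01], 0.94]] end [519.8 -81.2 200.9] -24.0
```

View pics/held.png

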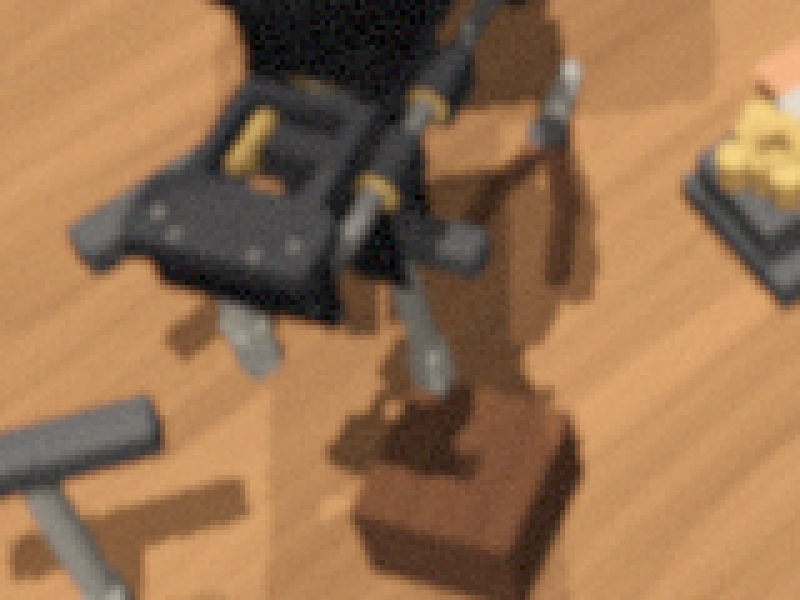

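The crop shows the key held level and clear of the stand, with its square tip at about (252,237) in the scene view, close to where I expected it. I'll carry it over the lobed screw.

```bash
python3 -m inch '[[[0.12,-0.31,0.03],0.94,1],[[0.09,-0.31,0.03],0.93,1],[[0.07,-0.33,0.03],0.94,1],[[0.04,-0.32,0.03],0.93,1],[[0.01,-0.33,0.03],0.94,1],[[-0.01,-0.33,0.03],0.94,1],[[-0.05,-0.33,0.03],0.93,1],[[-0.06,-0.32,0.03],0.94,1],[[-0.1,-0.32,0.03],0.93,1],[[-0.12,-0.31,0.03],0.94,1]]'
python3 - <<'E'
from h import *
plan([519.5,-81.2,173],-24,10)
E
```

```text
t: 11.2
eef_pos: [521.9, -99.9, 187.9]
tcp_rot: [-3.141, 0.001, -0.34]
ft_force: [-0.0, -0.3, -1.2]
opening: 0.166
grip_force: 30.0
[[[-0.01, -0.03, 0.02], 0.09], [[-0.02, -0.03, 0.03], 0.09], [[-0.01, -0.02, 0.02], 0.09], [[-0.02, -0.03, 0.03], 0.09], [[-0.01, -0.03, 0.02], 0.09], [[-0.02, -0.03, 0.03], 0.09], [[-0.01, -0.02, 0.02], 0.09], [[-0.02, -0.03, 0.03], 0.09], [[-0.02, -0.03, 0.02], 0.09], [[-0.01, -0.02, 0.03], 0.09]] end [519.5 -81.5 172.9] -24.0
```

```bash
python3 -m inch '[[[-0.01,-0.03,0.02],0.09,1],[[-0.02,-0.03,0.03],0.09,1],[[-0.01,-0.02,0.02],0.09,1],[[-0.02,-0.03,0.03],0.09,1],[[-0.01,-0.03,0.02],0.09,1],[[-0.02,-0.03,0.03],0.09,1],[[-0.01,-0.02,0.02],0.09,1],[[-0.02,-0.03,0.03],0.09,1],[[-0.02,-0.03,0.02],0.09,1],[[-0.01,-0.02,0.03],0.09,1]]'
cat > chk.py <<'E'
from look import *
import sys
nm=sys.argv[1]
S=env.state();T=np.array(S["eef_pos"]);z=T[2]-86;print(T,S["tcp_rot"][2])
ims=[]
for c in("scene","wrist"):
  p=eyes.read_camera(c); f=c=="wrist"
  for n,zz in(("key",z),(nm,72)):
    print(c,n,[(np.round(d["centre"],1).tolist(),round(d["score"],2),atz(p,d["centre"][::-1],zz,f).round(1).tolist()) for d in eyes.spot_point(n,p)][:3])
  u,v=proj(p,[T[0],T[1],80],f); print("expect key",proj(p,[*T[:2],z],f)[::-1].round(1))
  u,v=int(u),int(v); ims.append(cv2.resize(p["pixels"][max(v-30,0):v+30,u-40:u+40],(400,300),interpolation=3));print("crop origin",u-40,max(v-30,0))
  for k,im in zip("ab",ims): pass
save(sys.argv[2],np.hstack(ims))
E
python3 chk.py lobed_socket over
```

```text
t: 12.45
eef_pos: [519.6, -82.0, 173.2]
tcp_rot: [-3.142, -0.0, -0.416]
ft_force: [-0.4, -0.4, -1.6]
opening: 0.169
grip_force: 30.0
[519.63416712 -81.9956297  173.15828084] -0.41612949780722364
scene key [([298.5, 173.3], 0.83, [525.3, -448.0]), ([198.6, 304.5], 0.77, [523.1, -80.5]), ([250.5, 199.9], 0.59, [467.0, -343.4])]
scene lobed_socket [([203.4, 307.3], 0.72, [529.3, -78.0])]
expect key [198.2 303.1]
crop origin 263 170
wrist key [([206.5, 319.6], 0.86, [519.0, -83.0]), ([200.4, 515.7], 0.78, [445.7, -263.2]), ([119.0, 565.4], 0.66, [500.9, -354.9])]
wrist lobed_socket []
expect key [206.3 318.3]
crop origin 278 174
```

View pics/over.png

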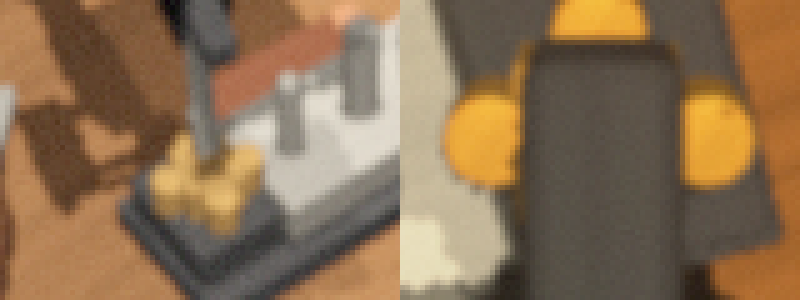

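The wrist crop shows the bar parallel to the lobes and midway between the left and right ones (edges 443/755, bar 524/683). The scene crop shows the tip just above the head. I'll check along the bar numerically.

```bash
python3 - <<'E'
from h import *
w=eyes.read_camera("wrist")
for z in(66,72): print(z,atz(w,(317.9,201.7),z,True).round(1))
hsv=cv2.cvtColor(w["pixels"],cv2.COLOR_RGB2HSV)
y=cv2.inRange(hsv,(18,150,150),(32,255,255)); 
n,l,s,c=cv2.connectedComponentsWithStats(y)
for i in range(1,n):
    if s[i,4]>40: print(s[i],c[i].round(1),atz(w,c[i],72,True).round(1))
for nm,c0 in(("top",(346,215)),("scene",(305,205))):
    im=cv2.imread(f"pics/{nm}.png"); p=eyes.read_camera(nm)
    y=cv2.inRange(cv2.cvtColor(im,cv2.COLOR_BGR2HSV),(15,130,100),(35,255,255))
    n,l,s,c=cv2.connectedComponentsWithStats(y)
    for i in range(1,n):
        if s[i,4]>60: print(nm,s[i],c[i].round(1),atz(p,c[i],67).round(1))
E
```

```text
66 [518.7 -81.3]
72 [520.  -81.9]
[309 170  17  11 141] [317.4 176. ] [541.8 -91. ]
[288 191  14  20 193] [294.8 200.7] [529.4 -63.1]
[335 192  13  19 188] [340.7 201.1] [ 512.2 -101. ]
[129 227  34  35 762] [143.2 243.3] [553.6 106.7]
[283 263   5  44 143] [284.8 284.8] [454.9 -16.8]
top [220  51  15  13 145] [226.8  56.8] [918.4 213.6]
top [502  56   9   8  61] [506.1  59.7] [ 918.4 -492.7]
top [128  60  10   8  61] [132.7  63.6] [897.8 448.6]
top [407  61  13  12 114] [413.4  66.7] [ 897.1 -257. ]
top [315  69  11  10  90] [320.1  73.6] [876.4 -21.8]
top [455 121  21  22 111] [465.9 130.8] [ 730.8 -382.9]
top [630 120  10  28 216] [635.2 132.9] [ 729.4 -803.2]
top [255 194  22  20 353] [265.5 203.5] [546.1 107.1]
top [334 204  23  23 309] [344.6 215.2] [519.  -82.6]
top [ 58 214  76  48 624] [ 89.4 225.1] [491.1 523.6]
top [279 226  46  21 673] [302. 236.] [468.6  18.7]
top [243 233  11  80 413] [247.7 274.2] [378.2 144.8]
top [ 62 245  49  22 270] [ 82.7 252.9] [425.5 533.8]
top [ 59 246  82  36 998] [107.  266.1] [395.  474.6]
scene [154  64  17  16  81] [162.7  70.7] [-222.   -
[... 2412 characters left out ...]
 79.9]
scene [538 332  33  18 111] [554.7 341.2] [1119.1   22.8]
scene [362 334  17  23 141] [369.7 347.2] [ 871.4 -237.2]
scene [459 336  45  51 378] [478.8 360.9] [1035.2 -112.8]
scene [558 341  22  11  64] [569.5 346.2] [1143.9   33.4]
scene [139 342  12  12  81] [144.6 348.3] [ 563.7 -543. ]
scene [485 347  14  19  80] [490.9 355.9] [1046.4  -88.8]
scene [153 357   9  10  69] [156.9 361.9] [ 603.6 -540.1]
scene [523 357  10  29  88] [526.7 370.1] [1107.9  -65.3]
scene [433 359  58  41 678] [459.  383.9] [1032.3 -174.2]
scene [162 368  10  11  62] [166.9 373.6] [ 636.1 -538.5]
scene [498 373  36  27 276] [514.6 387.7] [1107.8 -109.3]
scene [539 379  19  18  80] [546.5 385.4] [1147.  -65.]
```

Target and TCP agree to within about 1 mm, so I'll descend gently.

```bash
python3 -m inch '[[[0,0,0.05],0,1],[[0,0,0.05],0,1],[[0,0,0.05],0,1],[[0,0,0.04],0,1],[[0,0,0.04],0,1],[[0,0,0.03],0,1],[[0,0,0.03],0,1],[[0,0,0.03],0,1],[[0,0,0.02],0,1],[[0,0,0],0,1]]'
```

```text
t: 14.15
eef_pos: [519.5, -82.1, 152.6]
tcp_rot: [-3.142, 0.001, -0.416]
ft_force: [-1.3, 0.6, -3.9]
opening: 0.164
grip_force: 30.0
```

```bash
python3 -m inch '[[[0,0,0.02],0,1],[[0,0,0.02],0,1],[[0,0,0.02],0,1],[[0,0,0.02],0,1],[[0,0,0.02],0,1],[[0,0,0.02],0,1],[[0,0,0.02],0,1],[[0,0,0],0,1],[[0,0,0],0,1],[[0,0,0],0,1]]'
```

```text
t: 15.4
eef_pos: [519.6, -82.1, 144.3]
tcp_rot: [-3.142, 0.0, -0.416]
ft_force: [-1.5, 0.2, -3.5]
opening: 0.163
grip_force: 30.0
```

The tip is about 14 mm in with almost no force. Now to turn anticlockwise, which is a negative turn about the downward tool z.

```bash
python3 -m inch '[[[0,0,0],-0.5,1],[[0,0,0],-0.8,1],[[0,0,0],-0.8,1],[[0,0,0],-0.8,1],[[0,0,0],-0.8,1],[[0,0,0],-0.8,1],[[0,0,0],-0.8,1],[[0,0,0],-0.8,1],[[0,0,0],-0.8,1],[[0,0,0],-0.8,1]]'; python3 -c "
from h import *
print(env.state()['moment'])"
python3 -m inch '[[[0,0,0],-0.7,1],[[0,0,0],-0.7,1],[[0,0,0],-0.7,1],[[0,0,0],-0.7,1],[[0,0,0],-0.7,1],[[0,0,0],-0.7,1],[[0,0,0],-0.5,1],[[0,0,0],-0.5,1],[[0,0,0],-0.4,1],[[0,0,0],-0.4,1]]'; python3 -c "
from h import *
print(env.state()['moment'])"
```

```text
t: 16.65
eef_pos: [519.6, -82.1, 144.4]
tcp_rot: [-3.141, 0.0, 0.258]
ft_force: [-1.8, 0.5, -1.7]
opening: 0.162
grip_force: 30.0
[ 0.20289323  0.63065223 -0.14295163]
t: 17.9
eef_pos: [519.8, -82.2, 144.4]
tcp_rot: [3.141, -0.0, 0.781]
ft_force: [-1.7, 0.0, -3.5]
opening: 0.166
grip_force: 30.0
[-0.0796907   0.30247506 -0.1139175 ]
```

```bash
python3 -m inch '[[[0,0,0],-0.3,1],[[0,0,0],-0.3,1],[[0,0,0],-0.3,1],[[0,0,0],-0.3,1],[[0,0,0],0,1],[[0,0,0],0,1],[[0,0,0],0,1],[[0,0,0],0,1],[[0,0,0],0,1],[[0,0,0],0,1]]'; python3 -c "
from h import *
print(env.state()['moment'])"
```

```text
t: 19.15
eef_pos: [519.7, -82.1, 144.4]
tcp_rot: [3.142, -0.0, 0.884]
ft_force: [0.8, 0.3, -4.2]
opening: 0.166
grip_force: 30.0
[-0.30932962  0.00328738 -0.1441453 ]
```

```bash
python3 -m inch '[[[0,0,0],-0.3,1],[[0,0,0],-0.3,1],[[0,0,0],-0.3,1],[[0,0,0],-0.3,1],[[0,0,0],0,1],[[0,0,0],0,1],[[0,0,0],0,1],[[0,0,0],0,1],[[0,0,0],0,1],[[0,0,0],0,1]]'; python3 -c "
from h import *
print(env.state()['moment'])"
```

```text
t: 20.4
eef_pos: [519.7, -82.2, 144.4]
tcp_rot: [3.142, -0.0, 0.989]
ft_force: [0.5, -0.6, -4.5]
opening: 0.17
grip_force: 30.0
[-0.29289658 -0.19039283 -0.07230087]
```

```bash
python3 -m inch '[[[0,0,0],-0.3,1],[[0,0,0],-0.3,1],[[0,0,0],-0.3,1],[[0,0,0],-0.3,1],[[0,0,0],0,1],[[0,0,0],0,1],[[0,0,0],0,1],[[0,0,0],0,1],[[0,0,0],0,1],[[0,0,0],0,1]]'; python3 -c "
from h import *
print(env.state()['moment'])"
```

```text
t: 21.65
eef_pos: [519.7, -82.2, 144.4]
tcp_rot: [3.142, -0.0, 1.094]
ft_force: [2.0, -0.1, -4.9]
opening: 0.164
grip_force: 30.0
[-0.26893753 -0.40709618 -0.10543598]
```

```bash
cat > lobes.py <<'E'
from h import *
w=eyes.read_camera("wrist")
y=cv2.inRange(cv2.cvtColor(w["pixels"],cv2.COLOR_RGB2HSV),(18,150,120),(32,255,255))
n,l,s,c=cv2.connectedComponentsWithStats(y)
print([(s[i,4],c[i].round(1).tolist(),atz(w,c[i],72,True).round(1).tolist()) for i in range(1,n) if s[i,4]>40])
E
python3 lobes.py
python3 -m inch '[[[0,0,0],-0.3,1],[[0,0,0],-0.3,1],[[0,0,0],-0.3,1],[[0,0,0],-0.2,1],[[0,0,0],0,1],[[0,0,0],0,1],[[0,0,0],0,1],[[0,0,0],0,1],[[0,0,0],0,1],[[0,0,0],0,1]]'; python3 -c "
from h import *
print(env.state()['moment'])"; python3 lobes.py
```

```text
[(np.int32(968), [239.8, 8.7], [540.4, 97.0]), (np.int32(210), [603.8, 8.1], [918.1, -21.4])]
t: 22.95
eef_pos: [519.7, -82.1, 144.4]
tcp_rot: [3.141, -0.0, 1.19]
ft_force: [2.4, -1.2, -3.5]
opening: 0.16
grip_force: 30.0
[-0.28948428 -0.63176417 -0.11769383]
[(np.int32(588), [260.4, 5.3], [539.4, 93.3]), (np.int32(228), [617.5, 37.7], [919.7, -20.7]), (np.int32(69), [220.8, 83.0], [486.3, 45.2]), (np.int32(62), [232.1, 129.0], [480.6, 6.6]), (np.int32(89), [340.2, 212.0], [535.5, -89.2])]
```

```bash
python3 - <<'E'
from look import *
p=eyes.read_camera("scene");w=eyes.read_camera("wrist");t=eyes.read_camera("top")
def crop(p,u,v,f=False): 
    return np.clip(1.6*cv2.resize(p["pixels"][v-30:v+30,u-30:u+30],(400,400),interpolation=3).astype(float),0,255).astype(np.uint8)
save("in",np.hstack([crop(p,305,205),crop(w,318,202)]))
E
```

```text
(no output)
```

View pics/in.png

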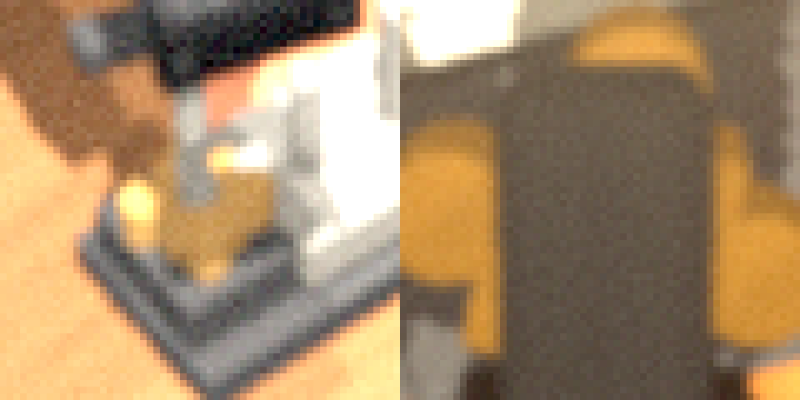

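The wrist crop shows the lobes (left about (445,200), right about (765,265)) lagging the bar by roughly 8-10°. That is the socket play, with the screw at its stop after about 1.6 rad of key turn. The scene crop shows the tip down in the head. I'll back off a little and raise it.

```bash
python3 -m inch '[[[0,0,0],0.5,1],[[0,0,0],0.5,1],[[0,0,-0.05],0,1],[[0,0,-0.15],0,1],[[0,0,-0.2],0,1],[[0,0,-0.2],0,1],[[0,0,-0.25],0,1],[[0,0,-0.25],0,1],[[0,0,-0.25],0,1],[[0,0,-0.15],0,1]]'
python3 lobes.py
python3 - <<'E'
from h import *
plan([537,25,234],40,10)
E
```

```text
t: 24.4
eef_pos: [519.8, -82.2, 235.6]
tcp_rot: [3.141, -0.0, 1.103]
ft_force: [-0.0, -0.3, -2.1]
opening: 0.168
grip_force: 30.0
[(np.int32(1411), [262.0, 28.1], [545.8, 105.8]), (np.int32(210), [550.3, 26.8], [898.7, -19.9]), (np.int32(117), [232.2, 119.8], [470.3, 29.4]), (np.int32(94), [237.1, 115.6], [477.3, 30.7]), (np.int32(293), [328.3, 177.5], [534.6, -76.1]), (np.int32(188), [603.5, 188.3], [921.5, -277.8])]
[[[0.17, -0.06, 0.0], 0.46], [[0.17, -0.06, 0.01], 0.47], [[0.17, -0.07, 0.0], 0.46], [[0.16, -0.07, 0.01], 0.46], [[0.16, -0.09, -0.0], 0.47], [[0.16, -0.08, 0.0], 0.46], [[0.16, -0.1, 0.01], 0.47], [[0.15, -0.1, 0.0], 0.46], [[0.14, -0.11, 0.0], 0.46], [[0.14, -0.11, 0.01], 0.47]] end [536.9  24.8 233.9] 40.0
```

```bash
python3 -m inch '[[[0.17,-0.06,0],0,1],[[0.17,-0.05,0],0,1],[[0.17,-0.06,0],0,1],[[0.17,-0.05,0],0,1],[[0.17,-0.06,0],0,1],[[0.17,-0.05,0],0,1],[[0.17,-0.06,0],0,1],[[0.17,-0.05,0],0,1],[[0.17,-0.06,0],0,1],[[0.17,-0.05,0],0,1]]'
python3 - <<'E'
from look import *
w=eyes.read_camera("wrist")
for n in("round_socket","lobed_socket"):
  print(n,[(np.round(d["centre"],1).tolist(),round(d["score"],2),atz(w,d["centre"][::-1],72,True).round(1).tolist()) for d in eyes.spot_point(n,w)][:3])
o=ortho(w,546.5,108,72,32); save("round",o)
# outer circle
y=cv2.inRange(cv2.cvtColor(o,cv2.COLOR_RGB2HSV),(15,130,110),(35,255,255));c=max(cv2.findContours(y,0,1)[0],key=cv2.contourArea)
(u,v),r=cv2.minEnclosingCircle(c);print("circle",546.5+(200-v)*.16,108+(200-u)*.16,r*.16)
E
```

```text
t: 25.7
eef_pos: [536.3, 24.5, 234.4]
tcp_rot: [3.142, -0.0, 1.103]
ft_force: [-0.1, 0.3, -3.1]
opening: 0.173
grip_force: 30.0
round_socket [([117.5, 291.1], 0.6, [545.0, 107.0])]
lobed_socket [([151.4, 171.9], 0.22, [404.8, 141.8])]
circle 540.6406860351562 113.89976806640625 33.4124462890625
```

View pics/round.png

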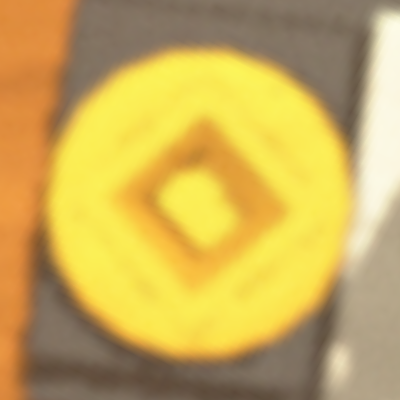

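The rectified view shows the round head centred at (197,203), with socket corners at (205,115), (290,212), (195,290) and (112,195). That puts its centre at about (546,108.3) and its sides at about 40.6° (mod 90).

```bash
python3 - <<'E'
from h import *
plan([546,108.3,234],40.6,10)
E
```

```text
[[[0.13, -0.05, 0.0], 0.45], [[0.13, -0.05, 0.0], 0.46], [[0.13, -0.06, 0.0], 0.45], [[0.13, -0.07, 0.0], 0.45], [[0.12, -0.06, 0.0], 0.45], [[0.12, -0.08, 0.0], 0.46], [[0.12, -0.08, 0.0], 0.45], [[0.11, -0.08, 0.01], 0.45], [[0.11, -0.09, -0.0], 0.45], [[0.11, -0.09, -0.0], 0.46]] end [546.  108.4 233.8] 40.6
```

```bash
python3 -m inch '[[[0.13,-0.05,0],0.45,1],[[0.13,-0.05,0],0.46,1],[[0.13,-0.06,0],0.45,1],[[0.13,-0.07,0],0.45,1],[[0.12,-0.06,0],0.45,1],[[0.12,-0.08,0],0.46,1],[[0.12,-0.08,0],0.45,1],[[0.11,-0.08,0.01],0.45,1],[[0.11,-0.09,0],0.45,1],[[0.11,-0.09,0],0.46,1]]'
python3 - <<'E'
from h import *
plan([546,108.3,200],40.6,10)
E
```

```text
t: 27.1
eef_pos: [546.0, 107.8, 233.8]
tcp_rot: [-3.142, 0.0, 0.706]
ft_force: [-0.2, -0.1, -2.7]
opening: 0.166
grip_force: 30.0
[[[0.0, -0.0, 0.06], -0.0], [[0.0, -0.0, 0.05], -0.01], [[0.0, -0.0, 0.06], -0.0], [[0.0, -0.0, 0.06], -0.0], [[0.0, -0.0, 0.05], -0.01], [[0.0, -0.0, 0.06], -0.0], [[0.0, -0.0, 0.05], -0.0], [[0.0, -0.01, 0.06], -0.01], [[0.0, 0.0, 0.06], -0.0], [[0.0, 0.0, 0.05], -0.0]] end [545.6 108.3 200.2] 40.6
```

```bash
python3 -m inch '[[[0,0,0.1],0,1],[[0,0,0.16],0,1],[[0,0,0.18],0,1],[[0,0,0.18],0,1],[[0,0,0.16],0,1],[[0,0,0.12],0,1],[[0,0,0.1],0,1],[[0,0,0.08],0,1],[[0,0,0.04],0,1],[[0,0,0],0,1]]'
python3 - <<'E'
from h import *
S=env.state();T=np.array(S["eef_pos"]);z=T[2]-86;print(T,S["tcp_rot"][2],S["ft_force"])
for c in("top","scene","wrist"):
  p=eyes.read_camera(c); f=c=="wrist"
  print(c,"expect key",proj(p,[*T[:2],z],f)[::-1].round(1),"socket",proj(p,[546,108.3,72],f)[::-1].round(1))
  for n,zz in(("key",z),("round_socket",72)):
    print(" ",n,[(np.round(d["centre"],1).tolist(),round(d["score"],2),atz(p,d["centre"][::-1],zz,f).round(1).tolist()) for d in eyes.spot_point(n,p)][:5])
  if c=="scene":
    u,v=map(int,proj(p,[*T[:2],80]))
    save("fin",np.clip(1.4*cv2.resize(p["pixels"][v-30:v+30,u-40:u+40],(800,600),interpolation=3).astype(float),0,255).astype(np.uint8));print("origin",u-40,v-30)
E
```

```text
t: 28.35
eef_pos: [546.0, 107.9, 166.6]
tcp_rot: [-3.142, -0.0, 0.707]
ft_force: [0.1, 0.4, -2.0]
opening: 0.169
grip_force: 30.0
[546.00124118 107.91613527 166.62066386] 0.7074069264967335 [ 0.09129072  0.37676857 -1.98092462]
top expect key [202.7 264.5] socket [203.2 264.8]
  key [([239.0, 485.6], 0.77, [463.6, -413.5]), ([268.6, 436.3], 0.66, [394.1, -295.1])]
  round_socket []
scene expect key [165.1 363.5] socket [167.4 363.5]
  key [([299.1, 174.0], 0.77, [523.3, -447.2]), ([249.8, 199.4], 0.56, [460.0, -341.8]), ([164.9, 366.8], 0.47, [551.5, 114.5]), ([143.1, 329.5], 0.32, [424.1, 105.5])]
  round_socket [([168.2, 362.6], 0.67, [546.4, 104.5]), ([280.7, 357.9], 0.63, [760.0, -148.7])]
origin 323 135
wrist expect key [206.6 318.9] socket [203.8 318.6]
  key [([204.0, 319.2], 0.74, [547.9, 109.2])]
  round_socket []
```

View pics/fin.png

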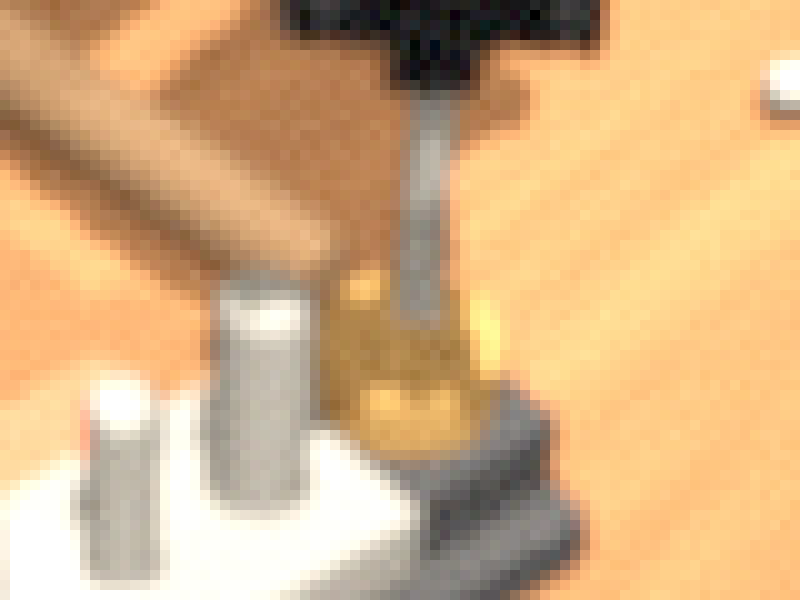

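The scene crop shows the tip at about (315,420), hanging just above the round head and clear of the punches. It sits about 1.5 mm towards the tool's +x, which matches the wrist reading, so I'll trim that slightly and hand in.

```bash
python3 -m inch '[[[-0.02,0,0],0,1],[[0,0,0],0,1],[[0,0,0],0,1],[[0,0,0],0,1],[[0,0,0],0,1],[[0,0,0],0,1],[[0,0,0],0,1],[[0,0,0],0,1],[[0,0,0],0,1],[[0,0,0],0,1]]'
python3 -c "
from cell import env
print(env.job_done())"
```

```text
t: 30.05
eef_pos: [545.1, 107.1, 166.6]
tcp_rot: [-3.142, -0.0, 0.707]
ft_force: [0.2, -0.1, -1.5]
opening: 0.165
grip_force: 30.0
the job is handed in; nothing more can be done
None
```

I handed the job in at about 30 s, but no verdict came back: by my measurements the lobed screw is turned anticlockwise to about its stop, the key crossed above the punches, and it is held upright about 8 mm over the round screw's socket, in line to within a few degrees.

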